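# Rack the pinch rollers by diameter

## Robot

A 6-joint arm with a two-finger parallel gripper is mounted at the origin on a cart in front of the work surface, level with it; the furniture and walls round the work are solid. World frame = base frame: x ahead of the robot, y to its left, z up, the work surface at z = 0. Lengths are in m, angles in degrees, forces in N, time in s.
With the tool pointing down it reaches from about 0.25 to 0.725 m from the base axis. Payload 9.7 kg.
Tool frame: the origin (TCP) lies midway between the tips of the shut fingers; the grasp point (between the pads) lies 19 mm behind it (bot.hold_point_z is the distance from the TCP to the grasp point, in m); z points along the fingers, y is the line along which they close (so a half turn about z gives the same grasp; the last joint's range is limited). The gripper opens to 85 mm and grips with 20 to 120 N. Pads are 22 mm wide; open, the fingers measure 114 mm over their backs; the gripper's body (76 mm by 85 mm) begins 54 mm behind the grasp point. The pads swing forward as they close: fully open they stand 13 mm farther back than shut.
Start: joints at [68.87, 4.979, 10.078, 95.1, 0, 90], TCP at [0.198, 0.513, 0.231] pointing down, gripper open.
Joint ranges: [-179.16, 179.16], [-48.56, 103.87], [-65.8, 70.77], [-126.05, 130.52], [-82.76, 87.17], [-180, 180]. Speed limits (degrees/s): [127.2, 127.2, 147.25, 180, 180, 180].

## Interface

Orientations are given as [roll, pitch, yaw] about the fixed x, y, z axes, in that order (R = Rz(yaw) Ry(pitch) Rx(roll)).
In Python, from workcell import bot gives the robot as it stands.
- The arm moves only by the tool play_rows, never from a script. Its argument "steps" is a list that holds one entry, the list of rows, each a list of 4 numbers: the shift along the tool's x, y, z in m, then the turn about the tool's z in rad. In form: [[[tx, ty, tz, yaw], ...]]. A call has exactly 5 rows; each row shifts and turns the commanded pose from where the row before left it, along the tool's axes as they then stand; what a row does not reach is not made up. A row lasts 1/12 s, in which the tool goes at most 41.7 mm and 7.16 degrees, less where a joint would pass 70% of its speed; a pose out of reach is approached as far as the arm can. A call is refused whole if a number of a shift passes 0.0417 or a number of a turn 0.125, either way. A call with a gripper value outside its range is refused whole. "gripper" is the finger opening in m, from 0 to 0.0854, set as the call begins (left out, the last holds). The fingers move at their own pace and stop on an object; "squeeze" is the grip in N (left out, the last holds). Time passes only in rows, so rows that do not move let the fingers close, or fill a call up. It gives the time, the measured TCP pose, the force, the opening and the grip force at its end, in the units of the state.
- bot.get_obs(): the state, without advancing time (a new reading comes with each control period).
- bot.camera(name): name is "scene" or "top" or "wrist"; returns a dict with "img" (480x640x3 uint8, blue, green, red), "vfov" (degrees; the focal length in pixels is half the picture's height over the tangent of half this angle, whatever the lens; pixels are square), "cx", "cy" (the principal point, pixels), "xyz" and "attitude" of the camera in the world. Camera axes: x right, y down, z forward; pixel columns grow to the right and rows downward; lengths in m; the calibration is good to about 2 mm. A picture is of the moment at which its call begins. There is no depth.
- bot.job_done(): hands the job in; it is judged then, once.
The state is a dict: "time": time; "q": joint angles; "qd": joint speeds; "joint_efforts": joint torques, N m; "ee_pos": TCP position; "tcp_rot": TCP orientation; "wrist_force": force on the tool from outside, world axes, zero at the start; "torque": the same for the moment, N m; "opening": finger opening in m; "grasp_force": force on a finger pad.
Only numpy, scipy, OpenCV 4.12 (cv2) and the standard library are available. Lean on these libraries where they do the work, as an engineer would, in place of code of your own. Each camera call takes 0.05 s, during which the arm holds its last target. There are 200 camera calls.

## Task

Put the four green pinch rollers away on the roller rail in order of diameter, one in each black V-saddle: the thinnest at the end whose plate shows the small green disc, then ever thicker up to the thickest at the end with the large disc. Lay each roller down gently, without dropping it, so that both bare ends of its steel shaft rest at the bottom of the saddle's two V-notches and the rubber hangs free between the cheeks. Leave the caliper where it lies.

Things in the scene. Friction and masses are not known exactly. Their poses are not given: they have to be found in the camera images.
- roller_26: The thinnest pinch roller: dark green rubber sleeve 26 mm in diameter and 64 mm long, on a bare steel shaft 12 mm in diameter and 120 mm long standing out 28 mm at either end. Starts lying on the table. Origin at the middle of its axis (13 mm above the table as it lies); its x axis runs along the shaft. It can roll.
- roller_34: The second thinnest pinch roller: dark green rubber sleeve 34 mm in diameter and 64 mm long, on a bare steel shaft 12 mm in diameter and 120 mm long standing out 28 mm at either end. Starts lying on the table. Origin at the middle of its axis (17 mm above the table as it lies); its x axis runs along the shaft. It can roll.
- roller_42: The second thickest pinch roller: dark green rubber sleeve 42 mm in diameter and 64 mm long, on a bare steel shaft 12 mm in diameter and 120 mm long standing out 28 mm at either end. Starts lying on the table. Origin at the middle of its axis (21 mm above the table as it lies); its x axis runs along the shaft. It can roll.
- roller_50: The thickest pinch roller: dark green rubber sleeve 50 mm in diameter and 64 mm long, on a bare steel shaft 12 mm in diameter and 120 mm long standing out 28 mm at either end. Starts lying on the table. Origin at the middle of its axis (25 mm above the table as it lies); its x axis runs along the shaft. It can roll.
- saddle_a: One of four like black V-saddles, fixed in a row on a flat rail (letters in no order). Origin: centre of its underside, 10 mm above the table. A roller's shaft lies along its x axis; the row runs along its y. Two cheeks 10 mm thick and 44 mm wide, inner faces at x = +-41 mm, have 90-degree V-notches open at the top: mouth 33 mm wide, 51.5 mm, bottom 35.5 mm above the origin.
- saddle_b: Another V-saddle, just like saddle_a. A seated roller has its two bare shaft ends in the two Vs, its rubber between the cheeks (9 mm to spare at either end) and its axis 44 mm above the saddle's origin, 54 mm above the table. The foot between the cheeks is 6 mm high.
- saddle_c: Another V-saddle, just like saddle_a. Neighbouring saddles stand 72 to 88 mm apart, centre to centre, so between the two thickest rollers there may be only 26 mm for a finger.
- saddle_d: Another V-saddle, just like saddle_a. Behind the rail a control panel leans towards the robot on a post (fixed: its near edge at x = 0.64 m, y from -0.35 to 0 m, from 0.19 m above the table upwards): carry things past in front of it, and keep the gripper and wrist out of it.
- small_plate: White plate 96 x 54 x 3 mm with a small green disc (18 mm across), fixed on the rail beyond either end of the row: the end for the thinnest roller. Origin: centre of its underside, 10 mm above the table, in line with the row; the saddles are about 55, 135, 215 and 295 mm from it. A like plate with a large green disc (44 mm across) marks the other end.
- caliper: Bystander: a digital caliper, 220 mm long, 72 mm over the jaws, lying flat on the table at the left. Origin near its middle, on the table; its beam runs along its y axis.
There are look-alikes about, which are no part of the job. Leave any purple look-alike of the roller_34 alone.

How it is judged (in metres and radians):
At the end, for the whole second after the job is handed in: Counted from the small-disc plate, the 26, 34, 42 and 50 mm rollers lie in saddles 1 to 4 (within 20 mm along the row, 15 mm along the shaft, 0.12 rad), each seated with its axis 50 to 58 mm above the table, released and at rest (horizontal distance between roller_26 and small_plate between 0.035 and 0.075 m and x of roller_26 in the frame of small_plate between -0.015 and 0.015 m and height (world z) of roller_26 between 0.05 and 0.058 m and angle between the x axis of each of roller_26, roller_34, roller_42, roller_50 and the x axis of small_plate, either way round below 0.12 rad and linear speed of each of roller_26, roller_34, roller_42, roller_50 below 0.02 m/s and angular speed of each of roller_26, roller_34, roller_42, roller_50 below 0.3 rad/s and horizontal distance between roller_34 and small_plate between 0.115 and 0.155 m and x of roller_34 in the frame of small_plate between -0.015 and 0.015 m and height (world z) of roller_34 between 0.05 and 0.058 m and horizontal distance between roller_42 and small_plate between 0.195 and 0.235 m and x of roller_42 in the frame of small_plate between -0.015 and 0.015 m and height (world z) of roller_42 between 0.05 and 0.058 m and horizontal distance between roller_50 and small_plate between 0.275 and 0.315 m and x of roller_50 in the frame of small_plate between -0.015 and 0.015 m and height (world z) of roller_50 between 0.05 and 0.058 m); the robot touches nothing.
It fails at once if the 26 mm roller is dropped (falls faster than 0.5 m/s out of the fingers, above the saddles) (height (world z) of roller_26 above 0.06 m and contact force between roller_26 and anything else below 0.01 N and linear speed of roller_26 above 0.5 m/s).
It fails at once if the 34 mm roller is dropped (falls faster than 0.5 m/s out of the fingers, above the saddles) (height (world z) of roller_34 above 0.06 m and contact force between roller_34 and anything else below 0.01 N and linear speed of roller_34 above 0.5 m/s).
It fails at once if the 42 mm roller is dropped (falls faster than 0.5 m/s out of the fingers, above the saddles) (height (world z) of roller_42 above 0.06 m and contact force between roller_42 and anything else below 0.01 N and linear speed of roller_42 above 0.5 m/s).
It fails at once if the 50 mm roller is dropped (falls faster than 0.5 m/s out of the fingers, above the saddles) (height (world z) of roller_50 above 0.06 m and contact force between roller_50 and anything else below 0.01 N and linear speed of roller_50 above 0.5 m/s).
It fails at once if the caliper is shifted by more than 20 mm (distance of caliper from where it was at the start of the episode above 0.02 m).
It also fails if it takes over 128 s, if anything falls off the work surface, if the arm or the gripper's body presses on something with over 40 N, if the wrist force passes 120 N, or if a joint passes its speed limit or range.

## Working session

There is one attempt and no reset: what is moved stays moved. The work goes in short steps, Python scripts to look and compute and a tool call to move; the robot and the scene stay as the last step left them, time stands still between calls to the robot, and variables do not carry over. Pictures are saved under pics/ and viewed, at most 14 in all, crops included, and the job is handed in when it is done.

Besides the shell and the picture viewer there is one more tool, called after "Request:" as name(argument=value, ...), one argument or row to a line, values as JSON. play_rows: Moves the arm, as the interface text tells. Its arguments: {"type":"object","properties":{"steps":{"type":"array","items":{"type":"array","items":{"type":"array","items":{"type":"number"}}}},"gripper":{"type":"number"},"squeeze":{"type":"number"}},"required":["steps"]}

```bash
mkdir -p pics; ls
python3 - <<'E'
from workcell import bot
import cv2
o=bot.get_obs();print(o)
print(bot.hold_point_z)
for n in("scene","top"):
    c=bot.camera(n);cv2.imwrite(f"pics/{n}0.png",c["img"]);print(n,{k:v for k,v in c.items() if k!="img"})
E
```

```text
pics
{'time': 0.0, 'q': array([ 6.88692417e+01,  5.01086164e+00,  1.00357665e+01,  9.50970903e+01,
       -1.73577023e-03,  8.99996920e+01]), 'qd': array([-0.02172636,  0.04454635, -0.00158402,  0.01102619,  0.06654165,
        0.08869004]), 'joint_efforts': array([ 2.39648303e-03, -5.20391607e+01,  4.64794064e+01,  1.64921978e-02,
       -2.41073832e-05, -6.72842635e-07]), 'ee_pos': array([0.19820846, 0.51282538, 0.23059709]), 'tcp_rot': array([-1.79927815e+02,  1.73538078e-03,  1.58869552e+02]), 'wrist_force': array([-0.37441947,  1.09727236,  0.79154604]), 'torque': array([ 0.02298361, -0.02360597, -0.05271008]), 'grasp_force': 0.0, 'opening': 0.08521797813523825}
0.0187
scene {'vfov': 56.5271679779237, 'cx': 313.65212256245763, 'cy': 238.83060949002052, 'xyz': array([ 0.01940837, -0.58217299,  1.11209357]), 'attitude': array([-142.66036277,    0.85855797,  -44.60863934])}
top {'vfov': 44.64659985543847, 'cx': 313.73411407647285, 'cy': 221.64981289835708, 'xyz': array([0.28919554, 0.01554713, 1.40245621]), 'attitude': array([-168.27382906,   -0.31120754,  -85.63866957])}
```

View pics/top0.png

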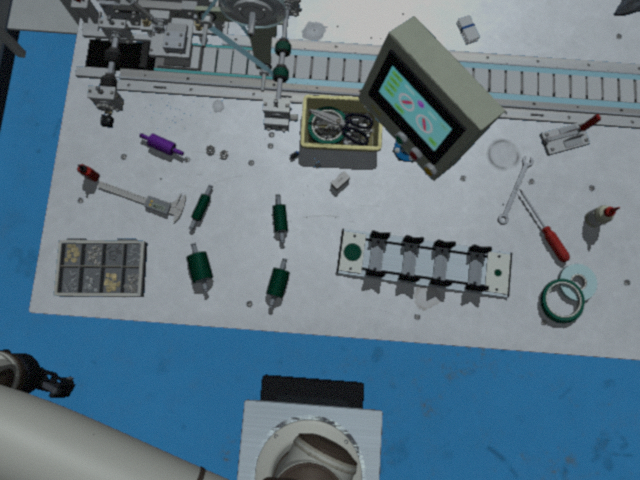

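View pics/scene0.png

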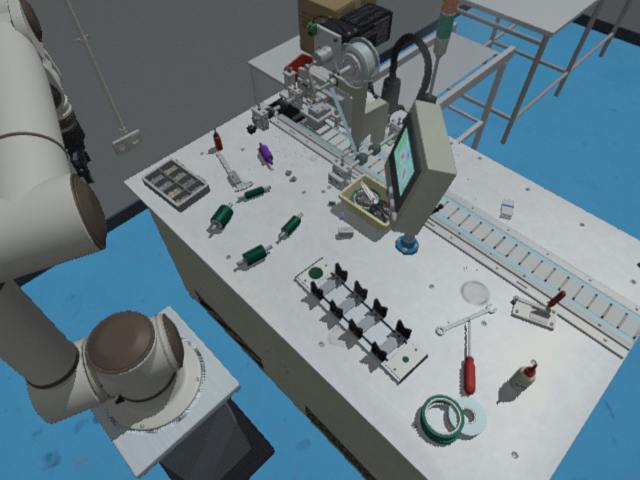

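The top view shows four green rollers at (201,207), (280,219), (200,268) and (277,284), and a purple look-alike at (162,145). The rail runs from the large disc (352,252) to the small disc (498,272). The scene view shows the same layout.

```bash
cat > h.py <<'E'
import numpy as np, cv2
from scipy.spatial.transform import Rotation as Ro
from workcell import bot
def ray(c,uv):
    f=c["img"].shape[0]/2/np.tan(np.radians(c["vfov"]/2))
    uv=np.atleast_2d(np.asarray(uv,float))
    d=np.c_[(uv[:,0]-c["cx"])/f,(uv[:,1]-c["cy"])/f,np.ones(len(uv))]
    return d@Ro.from_euler("xyz",c["attitude"],degrees=True).as_matrix().T
def onz(c,uv,z):
    d=ray(c,uv); p=np.asarray(c["xyz"]); return p+d*((z-p[2])/d[:,2])[:,None]
def green(c):
    h=cv2.cvtColor(c["img"],cv2.COLOR_BGR2HSV)
    return cv2.inRange(h,(60,110,15),(95,255,255))
def blobs(m,amin=40):
    k,_,st,ce=cv2.connectedComponentsWithStats(m)
    return [(_==i,st[i],ce[i]) for i in range(1,k) if st[i,4]>amin]
E
python3 - <<'E'
from h import *
for n in("top","scene"):
    c=bot.camera(n);m=green(c)
    print(n)
    for b,st,ce in blobs(m):
        cnt=cv2.findContours(b.astype("uint8"),0,2)[0][0]
        P=onz(c,cnt[:,0],0.018)[:,:2].astype("float32")
        r=cv2.minAreaRect(P)
        if not(0.2<r[0][0]<0.75): continue
        bp=cv2.boxPoints(r);e=bp[1]-bp[0];e2=bp[2]-bp[1]
        l=e if np.linalg.norm(e)>np.linalg.norm(e2) else e2
        print(ce.round(1),st[4],"xy",np.round(r[0],4),"size",np.round(r[1],4),"yaw long",round(np.degrees(np.arctan2(l[1],l[0])),1), "z013",onz(c,ce,.013)[0,:2].round(4))
    if n=="top":
        k=cv2.inRange(c["img"],(0,0,0),(45,45,45))
        for b,st,ce in blobs(k,30):
            if 330<ce[0]<520 and 220<ce[1]<310: print("blk",st,ce.round(1),onz(c,ce,.052)[0,:2].round(4))
        cv2.imwrite("pics/rail.png",cv2.resize(c["img"][215:315,325:525],None,fx=4,fy=4,interpolation=cv2.INTER_CUBIC))
E
```

```text
top
[200.8 206.9] 208 xy [0.5919 0.3061] size [0.0203 0.0624] yaw long -17.8 z013 [0.5927 0.3074]
[279.6 217.4] 278 xy [0.5812 0.1132] size [0.0617 0.0273] yaw long 10.2 z013 [0.5814 0.1134]
[352.1 251.8] 186 xy [ 0.5106 -0.067 ] size [0.0364 0.0336] yaw long 3.7 z013 [ 0.5106 -0.0676]
[198.9 266.1] 481 xy [0.4479 0.2946] size [0.0633 0.0455] yaw long 21.0 z013 [0.4481 0.2952]
[277.8 282.5] 394 xy [0.4236 0.1033] size [0.0365 0.0633] yaw long -10.8 z013 [0.4235 0.104 ]
[558.3 305.6] 325 xy [ 0.4321 -0.5687] size [0.0974 0.1016] yaw long -9.9 z013 [ 0.4199 -0.5617]
blk [367 231  24  13 159] [379.2 237. ] [ 0.5444 -0.1264]
blk [400 236  26  13 161] [412.2 241.5] [ 0.5397 -0.2043]
blk [427 241  28  12 176] [442.7 246.2] [ 0.534  -0.2761]
blk [463 246  28  13 170] [477.8 250.9] [ 0.5292 -0.3585]
blk [364 269  91  18 402] [408.8 277.7] [ 0.4541 -0.1999]
blk [463 283  25   9 129] [475.2 287.3] [ 0.4436 -0.3541]
scene
[254.5 192.2] 101 xy [0.5923 0.3053] size [0.0261 0.0598] yaw long -19.9 z013 [0.595  0.3092]
[222.9 214.5] 229 xy [0.4545 0.3011] size [0.0771 0.0512] yaw long 21.8 z013 [0.459  0.3062]
[291.7 224.3] 147 xy [0.5856 0.1142] size [0.0646 0.0307] yaw long 8.7 z013 [0.5882 0.1172]
[254.8 254.5] 235 xy [0.4272 0.1073] size [0.0424 0.0655] yaw long -12.0 z013 [0.4294 0.1105]
[315.4 272.8] 98 xy [ 0.5111 -0.068 ] size [0.0312 0.0321] yaw long -45.2 z013 [ 0.5124 -0.0664]
[439.5 427.4] 470 xy [ 0.4324 -0.5672] size [0.1089 0.0961] yaw long 18.1 z013 [ 0.4147 -0.5762]
```

View pics/rail.png

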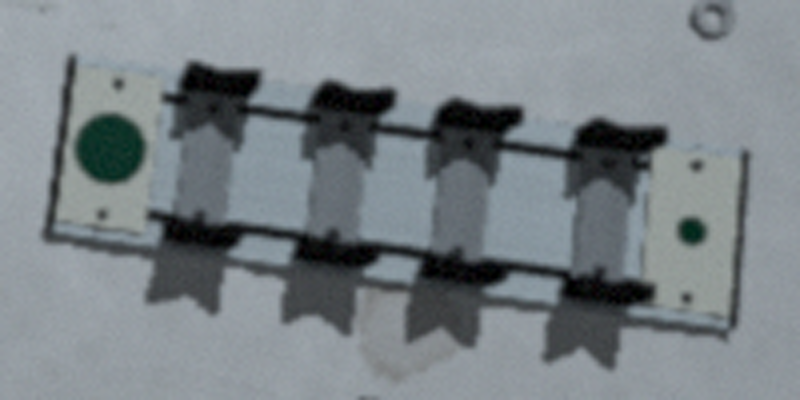

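The zoom shows the four saddles left to right between the large disc (crop 110,148) and the small disc (690,231). The size order is r26 (0.592,0.306), r34 (0.581,0.113), r42 (0.424,0.104) and r50 (0.448,0.295). I'll start with r50.

```bash
cat >> h.py <<'E'
def pose():
    o=bot.get_obs(); return np.array(o["ee_pos"]),np.asarray(o["tcp_rot"])[2],o
def plan(x,y,z,yaw,n,start=None):
    """equal rows [tx,ty,tz,turn] x n from current (or start=(x,y,z,yaw)) to target"""
    if start is None:
        p,y0,_=pose()
    else: p,y0=np.array(start[:3]),start[3]
    dy=(yaw-y0+180)%360-180; s=-np.radians(dy)/n
    A=np.zeros((2,2))
    for k in range(n):
        a=np.radians(y0)-s*k
        A+=np.array([[np.cos(a),np.sin(a)],[np.sin(a),-np.cos(a)]])
    t=np.linalg.solve(A,[x-p[0],y-p[1]])
    r=np.r_[t,(p[2]-z)/n,s].round(4)
    print("n",n,"row",list(r),"" if max(abs(r[:3]))<.0417 and abs(r[3])<.125 else "TOO BIG")
    return r
E
python3 - <<'E'
from h import *
c=bot.camera("top")
for n,u,r in(("26",(200.8,206.9),.013),("34",(279.6,217.4),.017),("50",(198.9,266.1),.025),("42",(277.8,282.5),.021),("L",(352.1,251.8),.013),("S",(497.5,272.75),.013)):
    print(n,onz(c,u,r)[0].round(4))
print(onz(c,(185,200),.0)[0], "caliper jaw")
plan(.447,.294,.2,201,15)
E
```

```text
26 [0.5927 0.3073 0.013 ]
34 [0.5806 0.1132 0.017 ]
50 [0.4467 0.2927 0.025 ]
42 [0.4228 0.1033 0.021 ]
L [ 0.5107 -0.0676  0.013 ]
S [ 0.4869 -0.4172  0.013 ]
[0.60991521 0.3508206  0.        ] caliper jaw
n 15 row [np.float64(-0.0173), np.float64(-0.0145), np.float64(0.0021), np.float64(-0.049)]
```

Request:
play_rows(
  steps=[
    [[-0.0173, -0.0145, 0.0021, -0.049], [-0.0173, -0.0145, 0.0021, -0.049], [-0.0173, -0.0145, 0.0021, -0.049], [-0.0173, -0.0145, 0.0021, -0.049], [-0.0173, -0.0145, 0.0021, -0.049]],
  ],
  gripper=0.085,
  squeeze=40,
)

```text
time: 0.67
ee_pos: [0.2624, 0.4193, 0.2207]
tcp_rot: [-180.0, 0.0, 173.1]
wrist_force: [1.0, -1.6, 1.0]
opening: 0.085
grasp_force: 0.0
```

Request:
play_rows(
  steps=[
    [[-0.0173, -0.0145, 0.0021, -0.049], [-0.0173, -0.0145, 0.0021, -0.049], [-0.0173, -0.0145, 0.0021, -0.049], [-0.0173, -0.0145, 0.0021, -0.049], [-0.0173, -0.0145, 0.0021, -0.049]],
  ],
)

```text
time: 1.08
ee_pos: [0.3471, 0.3448, 0.2103]
tcp_rot: [180.0, 0.0, -172.9]
wrist_force: [0.6, -0.0, 0.2]
opening: 0.0854
grasp_force: 0.0
```

Request:
play_rows(
  steps=[
    [[-0.0173, -0.0145, 0.0021, -0.049], [-0.0173, -0.0145, 0.0021, -0.049], [-0.0173, -0.0145, 0.0021, -0.049], [-0.0173, -0.0145, 0.0021, -0.049], [-0.0173, -0.0145, 0.0021, -0.049]],
  ],
)

```text
time: 1.5
ee_pos: [0.4473, 0.2931, 0.1997]
tcp_rot: [180.0, 0.0, -158.9]
wrist_force: [0.4, 0.3, 0.3]
opening: 0.0848
grasp_force: 0.0
```

Request:
play_rows(
  steps=[
    [[0, 0, 0, 0], [0, 0, 0, 0], [0, 0, 0, 0], [0, 0, 0, 0], [0, 0, 0, 0]],
  ],
)

```text
time: 1.92
ee_pos: [0.4458, 0.2944, 0.2001]
tcp_rot: [180.0, 0.0, -159.0]
wrist_force: [0.3, -0.3, -0.2]
opening: 0.0854
grasp_force: 0.0
```

```bash
cat >> h.py <<'E'
def wr(r,near,draw=None):
    """wrist view: green cylinder nearest to xy 'near' -> axis centre and yaw at z=r"""
    c=bot.camera("wrist"); best=None
    if draw: cv2.imwrite(f"pics/{draw}.png",c["img"])
    for b,st,ce in blobs(green(c),300):
        cnt=max(cv2.findContours(b.astype("uint8"),0,2)[0],key=cv2.contourArea)
        P=onz(c,cnt[:,0],r)[:,:2].astype("float32"); q=cv2.minAreaRect(P)
        bp=cv2.boxPoints(q);e=bp[1]-bp[0];e2=bp[2]-bp[1]
        l=e if abs(np.linalg.norm(e)-.064)<abs(np.linalg.norm(e2)-.064) else e2
        print(ce.round(),st[4],"xy",np.round(q[0],4),"size",np.round(q[1],4),"yaw",round(np.degrees(np.arctan2(l[1],l[0]))%180,1))
    return c
E
python3 - <<'E'
from h import *
p,y,o=pose();print(p,o["tcp_rot"],o["q"],o["time"])
c=wr(.025,None,"w1");print(c["xyz"],c["attitude"])
E
```

```text
[0.44578815 0.29435811 0.20011172] [ 1.79987895e+02  2.12900241e-02 -1.58983593e+02] [3.34332938e+01 2.23015585e+00 3.72591062e+00 9.14723600e+01
 7.24361024e-03 1.24168856e+01] 1.9167
[114. 116.] 4397 xy [0.4258 0.1078] size [0.0434 0.0682] yaw 168.7
[320. 224.] 3925 xy [0.4495 0.295 ] size [0.0684 0.0463] yaw 21.9
[ 89. 287.] 2421 xy [0.5778 0.1192] size [0.0727 0.0352] yaw 11.1
[281. 360.] 1320 xy [0.5884 0.3074] size [0.0226 0.0669] yaw 162.3
[0.38633519 0.2719276  0.34157285] [1.65095484e+02 1.78620749e-02 1.10963607e+02]
```

View pics/w1.png

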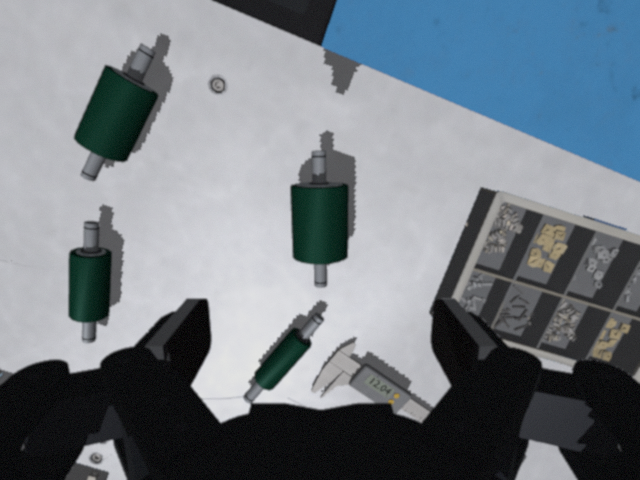

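The wrist view shows r50 at (320,224), lined up with the fingers, with r42, r34 and r26 at (114,116), (89,287) and (281,360). The caliper jaws are at about (330,365), close to r26.

Run:
```python
from h import *
plan(.448,.294,.004,201.9,10)
```

```text
n 10 row [np.float64(-0.0002), np.float64(-0.0001), np.float64(0.0196), np.float64(-0.0015)]
```

Request:
play_rows(
  steps=[
    [[-0.0002, -0.0001, 0.0196, -0.0015], [-0.0002, -0.0001, 0.0196, -0.0015], [-0.0002, -0.0001, 0.0196, -0.0015], [-0.0002, -0.0001, 0.0196, -0.0015], [-0.0002, -0.0001, 0.0196, -0.0015]],
  ],
)

```text
time: 2.38
ee_pos: [0.4471, 0.2941, 0.1012]
tcp_rot: [180.0, 0.0, -158.6]
wrist_force: [0.3, 0.4, 0.6]
opening: 0.085
grasp_force: 0.0
```

Request:
play_rows(
  steps=[
    [[-0.0002, -0.0001, 0.0196, -0.0015], [-0.0002, -0.0001, 0.0196, -0.0015], [-0.0002, -0.0001, 0.0196, -0.0015], [-0.0002, -0.0001, 0.0196, -0.0015], [-0.0002, -0.0001, 0.0196, -0.0015]],
  ],
)

```text
time: 2.8
ee_pos: [0.4483, 0.2941, 0.0032]
tcp_rot: [180.0, 0.0, -158.1]
wrist_force: [-0.0, 0.4, -0.4]
opening: 0.0849
grasp_force: 0.0
```

Request:
play_rows(
  steps=[
    [[0, 0, 0, 0], [0, 0, 0, 0], [0, 0, 0, 0], [0, 0, 0, 0], [0, 0, 0, 0]],
  ],
  gripper=0.04,
  squeeze=50,
)

```text
time: 3.22
ee_pos: [0.4493, 0.2944, 0.0055]
tcp_rot: [180.0, 0.1, -158.2]
wrist_force: [-1.1, 0.2, 4.2]
opening: 0.049
grasp_force: 52.4
```

Request:
play_rows(
  steps=[
    [[0, 0, 0, 0], [0, 0, 0, 0], [0, 0, 0, 0], [0, 0, 0, 0], [0, 0, 0, 0]],
  ],
)

```text
time: 3.63
ee_pos: [0.4494, 0.2944, 0.0055]
tcp_rot: [180.0, 0.1, -158.2]
wrist_force: [-2.5, 0.6, 6.1]
opening: 0.0484
grasp_force: 52.5
```

Request:
play_rows(
  steps=[
    [[0, 0, -0.01, 0], [0, 0, -0.02, 0], [0, 0, -0.03, 0], [0, 0, -0.03, 0], [0, 0, -0.03, 0]],
  ],
)

```text
time: 4.05
ee_pos: [0.4482, 0.2933, 0.1255]
tcp_rot: [-180.0, -0.0, -158.2]
wrist_force: [0.5, 0.1, -3.5]
opening: 0.0484
grasp_force: 52.6
```

Run:
```python
from h import *
S=np.array([.4869,-.4172]);L=np.array([.5107,-.0676]);u=(L-S)/np.linalg.norm(L-S)
for d in(.055,.135,.215,.295): print((S+u*d).round(4))
t=S+u*.295
plan(t[0]-.02,t[1]+.06,.13,176,20)
```

```text
[ 0.4906 -0.3623]
[ 0.4961 -0.2825]
[ 0.5015 -0.2027]
[ 0.5069 -0.1229]
n 20 row [np.float64(0.0011), np.float64(-0.018), np.float64(-0.0002), np.float64(0.0225)]
```

Run:
```python
from h import *
plan(.49,-.01,.2,176,15)
```

```text
n 15 row [np.float64(0.0007), np.float64(-0.0206), np.float64(-0.005), np.float64(0.0301)]
```

Request:
play_rows(
  steps=[
    [[0.0007, -0.0206, -0.005, 0.0301], [0.0007, -0.0206, -0.005, 0.0301], [0.0007, -0.0206, -0.005, 0.0301], [0.0007, -0.0206, -0.005, 0.0301], [0.0007, -0.0206, -0.005, 0.0301]],
  ],
)

```text
time: 4.47
ee_pos: [0.4778, 0.1939, 0.1496]
tcp_rot: [-180.0, 0.0, -166.9]
wrist_force: [0.7, -0.0, -4.5]
opening: 0.0489
grasp_force: 52.7
```

Request:
play_rows(
  steps=[
    [[0.0007, -0.0206, -0.005, 0.0301], [0.0007, -0.0206, -0.005, 0.0301], [0.0007, -0.0206, -0.005, 0.0301], [0.0007, -0.0206, -0.005, 0.0301], [0.0007, -0.0206, -0.005, 0.0301]],
  ],
)

```text
time: 4.88
ee_pos: [0.4916, 0.0918, 0.1746]
tcp_rot: [-180.0, -0.0, -175.5]
wrist_force: [0.3, 0.3, -4.2]
opening: 0.049
grasp_force: 52.7
```

Request:
play_rows(
  steps=[
    [[0.0007, -0.0206, -0.005, 0.0301], [0.0007, -0.0206, -0.005, 0.0301], [0.0007, -0.0206, -0.005, 0.0301], [0.0007, -0.0206, -0.005, 0.0301], [0.0007, -0.0206, -0.005, 0.0301]],
  ],
)

```text
time: 5.3
ee_pos: [0.49, -0.0111, 0.1996]
tcp_rot: [-180.0, -0.0, 175.9]
wrist_force: [0.6, -0.4, -4.4]
opening: 0.0485
grasp_force: 52.7
```

Request:
play_rows(
  steps=[
    [[0, 0, 0, 0], [0, 0, 0, 0], [0, 0, 0, 0], [0, 0, 0, 0], [0, 0, 0, 0]],
  ],
)

```text
time: 5.72
ee_pos: [0.4903, -0.0093, 0.1986]
tcp_rot: [180.0, -0.0, 176.0]
wrist_force: [0.4, 0.1, -3.8]
opening: 0.0484
grasp_force: 52.8
```

Run:
```python
from h import *
p,y,o=pose();print(p,o["tcp_rot"],o["time"])
c=bot.camera("wrist");cv2.imwrite("pics/w2.png",c["img"]);import pickle;pickle.dump(c,open("w2.pkl","wb"))
```

```text
[ 0.49025978 -0.00933771  0.19861787] [ 1.79994962e+02 -2.77108821e-02  1.76044443e+02] 5.7167
```

View pics/w2.png

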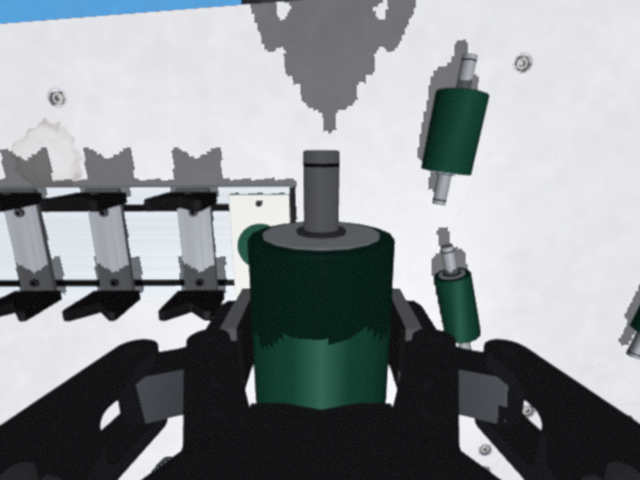

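The wrist view shows r50 held square at (320,320). The three saddles nearest the large disc have cheek ears at (145,203), (65,203), (160,313), (70,313) and thereabouts.

Run:
```python
from h import *
import pickle
c=pickle.load(open("w2.pkl","rb"))
S=np.array([.4869,-.4172]);L=np.array([.5107,-.0676]);u=(L-S)/np.linalg.norm(L-S);v=np.array([u[1],-u[0]])
rc=lambda P:((P[:2]-S)@v,(P[:2]-S)@u)
def show(c,k,x0,x1,y0,y1,z):
    for b,st,ce in blobs(k,60):
        if x0<ce[0]<x1 and y0<ce[1]<y1:
            ys,xs=np.nonzero(b); i=xs.argmin();j=xs.argmax()
            a=onz(c,(xs[i],ys[i]),z)[0];d=onz(c,(xs[j],ys[j]),z)[0];d0=onz(c,(xs[j],ys[j]),.01)[0]
            print(st,"L",(xs[i],ys[i]),np.round(rc(a),4),"R",(xs[j],ys[j]),np.round(rc(d),4),np.round(rc(d0),4))
k=cv2.inRange(c["img"],(0,0,0),(38,38,38)); k[:,235:]=0
k[:]=cv2.morphologyEx(k,cv2.MORPH_OPEN,np.ones((5,5)))
show(c,k,0,235,170,330,.0615)
t=bot.camera("top");kt=cv2.inRange(t["img"],(0,0,0),(40,40,40));kt=cv2.morphologyEx(kt,cv2.MORPH_OPEN,np.ones((3,3)))
print("top");show(t,kt,330,520,220,310,.0615)
cv2.imwrite("pics/w2c.png",cv2.resize(c["img"][140:330,0:300],None,fx=2.6,fy=2.6,interpolation=cv2.INTER_CUBIC))
# held roller: edges in wrist image at several rows
m=green(c)
for b,st,ce in blobs(m,300): print(st,ce.round())
```

```text
[   0  193  125   17 1714] L (np.int64(0), np.int64(194)) [-0.0532  0.1665] R (np.int64(124), np.int64(193)) [-0.0538  0.26  ] [-0.0474  0.2327]
[144 193  71  18 986] L (np.int64(144), np.int64(205)) [-0.0447  0.274 ] R (np.int64(214), np.int64(193)) [-0.0537  0.3278] [-0.0473  0.3129]
[   0  291   60   26 1117] L (np.int64(0), np.int64(299)) [0.0319 0.1474] R (np.int64(59), np.int64(292)) [0.0259 0.1965] [0.047  0.1573]
[  64  291   74   28 1319] L (np.int64(64), np.int64(311)) [0.0426 0.1975] R (np.int64(137), np.int64(291)) [0.0252 0.2596] [0.0461 0.2321]
top
[402 237  21   9 115] L (np.int64(402), np.int64(243)) [0.0294 0.2405] R (np.int64(422), np.int64(238)) [0.0479 0.1957] [0.0584 0.1871]
[433 241  21   9 114] L (np.int64(433), np.int64(247)) [0.0304 0.1681] R (np.int64(453), np.int64(243)) [0.0465 0.1229] [0.057  0.1116]
[469 246  22   7 113] L (np.int64(469), np.int64(250)) [0.0355 0.0845] R (np.int64(490), np.int64(248)) [0.0472 0.0365] [0.0578 0.0219]
[372 271  12   6  62] L (np.int64(372), np.int64(271)) [-0.0456  0.3016] R (np.int64(383), np.int64(272)) [-0.0443  0.2762] [-0.0373  0.2707]
[399 274  20   8 113] L (np.int64(399), np.int64(277)) [-0.0504  0.2384] R (np.int64(418), np.int64(276)) [-0.0418  0.1953] [-0.0347  0.1868]
[431 279  20   7 112] L (np.int64(431), np.int64(279)) [-0.0444  0.165 ] R (np.int64(450), np.int64(281)) [-0.0427  0.1213] [-0.0356  0.1099]
[466 284  21   8 113] L (np.int64(466), np.int64(285)) [-0.0465  0.084 ] R (np.int64(486), np.int64(287)) [-0.0445  0.0381] [-0.0375  0.0235]
[ 423   89   65   85 4046] [454. 130.]
[  239   225   154   185 22104] [319. 322.]
[ 436  271   43   71 2069] [458. 308.]
```

View pics/w2c.png

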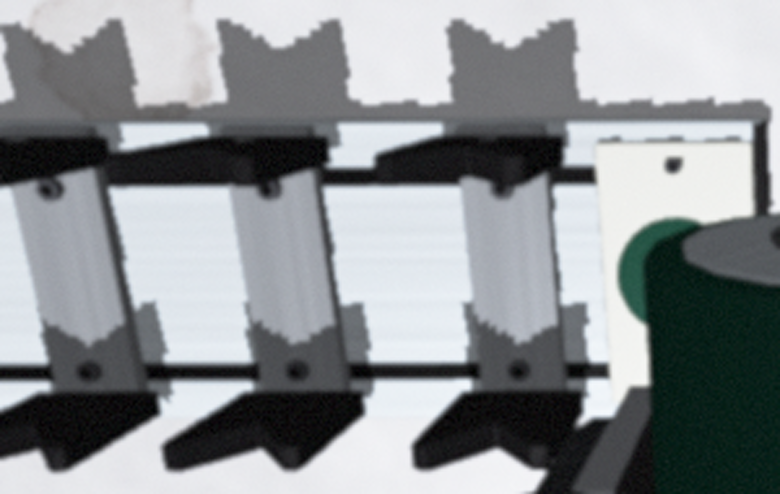

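The crop shows screw holes on each saddle's centreline: (502,188)/(518,370), (270,188)/(297,370) and (50,188)/(90,370). Those are good points for locating the saddles.

Run:
```python
from h import *
import pickle
c=pickle.load(open("w2.pkl","rb"))
t=bot.camera("top")
S=np.array([.4869,-.4172]);L=np.array([.5107,-.0676]);u=(L-S)/np.linalg.norm(L-S);v=np.array([u[1],-u[0]])
rc=lambda P:np.round(((P[:2]-S)@v,(P[:2]-S)@u),4)
for q in((502,188),(518,370),(270,188),(297,370),(50,188),(90,370)):
    print("w",rc(onz(c,(q[0]/2.6,q[1]/2.6+140),.016)[0]))
print("plate screw",rc(onz(c,(672/2.6,163/2.6+140),.013)[0]))
for q in((200,216),(213,106),(333,237),(346,124),(457,255),(470,143),(600,274),(612,162)):
    print("t",rc(onz(t,(q[0]/4+325,q[1]/4+215),.016)[0]))
for q in((119,84),(102,214),(697,165),(686,297)): print("tp",rc(onz(t,(q[0]/4+325,q[1]/4+215),.013)[0]))
```

```text
w [-0.031   0.2948]
w [0.0351 0.2945]
w [-0.0311  0.2156]
w [0.035  0.2152]
w [-0.0313  0.1405]
w [0.0348 0.1409]
plate screw [-0.039   0.3526]
t [-0.0337  0.2911]
t [0.0334 0.2915]
t [-0.0347  0.2112]
t [0.0341 0.211 ]
t [-0.0348  0.137 ]
t [0.0334 0.1361]
t [-0.0338  0.0518]
t [0.0342 0.0506]
tp [0.0392 0.3491]
tp [-0.0406  0.3489]
tp [ 0.0403 -0.001 ]
tp [-0.0396 -0.0008]
```

```bash
cat >> h.py <<'E'
S=np.array([.4869,-.4172]);L=np.array([.5107,-.0676]);u=(L-S)/np.linalg.norm(L-S);v=np.array([u[1],-u[0]])
D={26:.0530,34:.139,42:.2137,50:.2937}
def sad(k): return S+u*D[k]+v*.001
def rcw(P): P=np.asarray(P); return np.round(((P[:2]-S)@v,(P[:2]-S)@u),4)
E
python3 - <<'E'
from h import *
import pickle
c=pickle.load(open("w2.pkl","rb"))
a=np.radians(176.04);tx=np.array([np.cos(a),np.sin(a)])
for q in((321,152),(321,236)):
    P=onz(c,q,.218)[0]; print(P.round(4),"along tool x",((P[:2]-[.4903,-.0093])@tx).round(4))
t=sad(50);print(t)
plan(*t,.13,176.1,8)
plan(*t,.036,176.1,5,start=(*t,.13,176.1))
E
```

```text
[ 0.4288 -0.004   0.218 ] along tool x 0.0617
[ 0.4564 -0.006   0.218 ] along tool x 0.034
[ 0.50784597 -0.12424615]
n 8 row [np.float64(-0.0032), np.float64(-0.0142), np.float64(0.0086), np.float64(-0.0002)] 
n 5 row [np.float64(-0.0), np.float64(0.0), np.float64(0.0188), np.float64(-0.0)]
```

Request:
play_rows(
  steps=[
    [[-0.0026, -0.0114, 0.0069, 0], [-0.0026, -0.0114, 0.0069, 0], [-0.0026, -0.0114, 0.0069, 0], [-0.0026, -0.0114, 0.0069, 0], [-0.0026, -0.0114, 0.0069, 0]],
  ],
)

```text
time: 6.28
ee_pos: [0.4993, -0.0694, 0.1632]
tcp_rot: [-180.0, -0.0, 175.9]
wrist_force: [0.8, 0.0, -3.7]
opening: 0.049
grasp_force: 53.0
```

Request:
play_rows(
  steps=[
    [[-0.0026, -0.0114, 0.0069, 0], [-0.0026, -0.0114, 0.0069, 0], [-0.0026, -0.0114, 0.0069, 0], [-0.0026, -0.0114, 0.0069, 0], [-0.0026, -0.0114, 0.0069, 0]],
  ],
)

```text
time: 6.7
ee_pos: [0.5085, -0.1268, 0.129]
tcp_rot: [180.0, -0.0, 176.0]
wrist_force: [0.4, 0.5, -3.6]
opening: 0.0485
grasp_force: 53.0
```

Request:
play_rows(
  steps=[
    [[0, 0, 0, 0], [0, 0, 0, 0], [0, 0, 0, 0], [0, 0, 0.01, 0], [0, 0, 0.015, 0]],
  ],
)

```text
time: 7.12
ee_pos: [0.5094, -0.1254, 0.1058]
tcp_rot: [-180.0, 0.2, 176.0]
wrist_force: [0.1, -0.4, -3.6]
opening: 0.0486
grasp_force: 52.9
```

Request:
play_rows(
  steps=[
    [[0, 0, 0.015, 0], [0, 0, 0.015, 0], [0, 0, 0.012, 0], [0, 0, 0.01, 0], [0, 0, 0.008, 0]],
  ],
)

```text
time: 7.53
ee_pos: [0.5081, -0.1252, 0.0437]
tcp_rot: [180.0, -0.0, 176.0]
wrist_force: [0.1, 0.2, -3.8]
opening: 0.0489
grasp_force: 52.9
```

Request:
play_rows(
  steps=[
    [[0, 0, 0.004, 0], [0, 0, 0.002, 0], [0, 0, 0.002, 0], [0, 0, 0.002, 0], [0, 0, 0, 0]],
  ],
)

```text
time: 7.95
ee_pos: [0.5088, -0.1255, 0.0354]
tcp_rot: [180.0, 0.1, 176.0]
wrist_force: [0.0, 1.7, -2.3]
opening: 0.0488
grasp_force: 53.2
```

Run:
```python
from h import *
p,y,o=pose();print(p,y,rcw(p),o["time"])
c=bot.camera("top");m=green(c)
for b,st,ce in blobs(m,40):print(st,ce)
```

```text
[ 0.50876942 -0.12546311  0.03535556] 175.9840139115952 [0.002  0.2925] 7.95
[276  41  14  10  87] [282.81609195  45.6091954 ]
[378  65  74  63 814] [404.21744472  91.94717445]
[273  67  15  10 102] [280.45098039  71.28431373]
[153  68  50   6  80] [177.4375  70.45  ]
[204  73  40   4  45] [223.75555556  74.2       ]
[320 107  26  13  60] [334.8  110.95]
[308 114  36  29 167] [320.75449102 134.31137725]
[193 195  16  26 213] [200.71361502 207.16901408]
[274 205  13  26 280] [279.63214286 217.43571429]
[345 244  15  16 155] [351.20645161 252.59354839]
[268 269  20  28 386] [277.75388601 282.29533679]
[541 279  44  44 322] [558.78571429 305.2515528 ]
```

Request:
play_rows(
  steps=[
    [[0, 0, 0.001, 0], [0, 0, 0, 0], [0, 0, 0.001, 0], [0, 0, 0, 0], [0, 0, 0, 0]],
  ],
)

```text
time: 8.42
ee_pos: [0.5091, -0.1251, 0.0346]
tcp_rot: [179.9, 0.1, 176.0]
wrist_force: [-2.9, 5.7, 9.4]
opening: 0.0486
grasp_force: 54.5
```

Request:
play_rows(
  steps=[
    [[0, 0, 0, 0], [0, 0, 0, 0], [0, 0, 0, 0], [0, 0, 0, 0], [0, 0, 0, 0]],
  ],
  gripper=0.06,
)

```text
time: 8.83
ee_pos: [0.5083, -0.1257, 0.0327]
tcp_rot: [-180.0, -0.0, 176.0]
wrist_force: [0.1, -0.9, 0.3]
opening: 0.0598
grasp_force: 0.0
```

Request:
play_rows(
  steps=[
    [[0, 0, -0.005, 0], [0, 0, -0.01, 0], [0, 0, -0.02, 0], [0, 0, -0.03, 0], [0, 0, -0.03, 0]],
  ],
)

```text
time: 9.25
ee_pos: [0.5078, -0.1255, 0.1293]
tcp_rot: [180.0, -0.0, 176.0]
wrist_force: [1.3, 0.4, -0.3]
opening: 0.0602
grasp_force: 0.0
```

Run:
```python
from h import *
p,y,o=pose();print(p,y,rcw(p),o["time"])
plan(.4245,.105,.16,169,10)
```

```text
[ 0.50779857 -0.12547489  0.12925995] 175.97137561846654 [0.001  0.2925] 9.25
n 10 row [np.float64(0.0111), np.float64(0.0218), np.float64(-0.0031), np.float64(0.0122)]
```

Request:
play_rows(
  steps=[
    [[0.0111, 0.0218, -0.0031, 0.0122], [0.0111, 0.0218, -0.0031, 0.0122], [0.0111, 0.0218, -0.0031, 0.0122], [0.0111, 0.0218, -0.0031, 0.0122], [0.0111, 0.0218, -0.0031, 0.0122]],
  ],
  gripper=0.08,
)

```text
time: 9.67
ee_pos: [0.4629, -0.011, 0.1446]
tcp_rot: [180.0, 0.1, 172.4]
wrist_force: [0.4, -0.6, -0.2]
opening: 0.0801
grasp_force: 0.0
```

Request:
play_rows(
  steps=[
    [[0.0111, 0.0218, -0.0031, 0.0122], [0.0111, 0.0218, -0.0031, 0.0122], [0.0111, 0.0218, -0.0031, 0.0122], [0.0111, 0.0218, -0.0031, 0.0122], [0.0111, 0.0218, -0.0031, 0.0122]],
  ],
)

```text
time: 10.08
ee_pos: [0.425, 0.1055, 0.1601]
tcp_rot: [180.0, 0.1, 168.9]
wrist_force: [0.5, 0.3, 0.6]
opening: 0.0802
grasp_force: 0.0
```

Request:
play_rows(
  steps=[
    [[0, 0, 0, 0], [0, 0, 0, 0], [0, 0, 0, 0], [0, 0, 0, 0], [0, 0, 0, 0]],
  ],
)

```text
time: 10.5
ee_pos: [0.4256, 0.1037, 0.1588]
tcp_rot: [-180.0, -0.0, 168.9]
wrist_force: [0.6, -1.1, -0.5]
opening: 0.0803
grasp_force: 0.0
```

Run:
```python
from h import *
p,y,o=pose();print(p,y,o["time"])
wr(.021,None,"w3")
plan(.4245,.105,.003,169,10)
c=bot.camera("top");m=green(c)
for b,st,ce in blobs(m,40):
    if 325<ce[0]<525 and ce[1]>200:
        cnt=cv2.findContours(b.astype("uint8"),0,2)[0][0]
        r=cv2.minAreaRect(onz(c,cnt[:,0],.054)[:,:2].astype("float32"));print(st,rcw(r[0]),r[1:])
cv2.imwrite("pics/t3.png",cv2.resize(c["img"][215:315,325:525],None,fx=4,fy=4,interpolation=cv2.INTER_CUBIC))
```

```text
[0.42562639 0.10370293 0.15878895] 168.91795677809844 10.5
[322. 230.] 4143 xy [0.4273 0.1056] size [0.0391 0.0684] yaw 168.9
[593. 348.] 722 xy [0.5686 0.3101] size [0.0351 0.0232] yaw 60.1
[364. 386.] 1233 xy [0.5671 0.1129] size [0.0495 0.0308] yaw 10.4
n 10 row [np.float64(0.0001), np.float64(0.0001), np.float64(0.0156), np.float64(-0.0002)] 
[367 238  23  30 518] [0.0019 0.2926] ((0.04523998498916626, 0.06555508822202682), 85.2507095336914)
[345 244  16  16 189] [-0.006   0.3528] ((0.03458058834075928, 0.03510691970586777), 49.18745040893555)
```

View pics/t3.png

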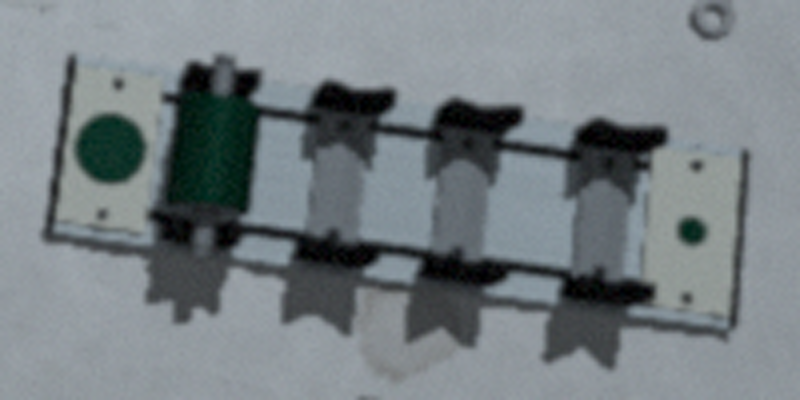

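r50 is seated in the saddle at the large-disc end (crop 212,150), with the shaft ends in both Vs. Next is r42.

Request:
play_rows(
  steps=[
    [[0.0001, 0.0001, 0.0156, 0], [0.0001, 0.0001, 0.0156, 0], [0.0001, 0.0001, 0.0156, 0], [0.0001, 0.0001, 0.0156, 0], [0.0001, 0.0001, 0.0156, 0]],
  ],
)

```text
time: 11.02
ee_pos: [0.4251, 0.1046, 0.08]
tcp_rot: [-180.0, -0.0, 168.9]
wrist_force: [0.7, -0.8, 0.9]
opening: 0.08
grasp_force: 0.0
```

Request:
play_rows(
  steps=[
    [[0.0001, 0.0001, 0.0156, 0], [0.0001, 0.0001, 0.0156, 0], [0.0001, 0.0001, 0.0156, 0], [0.0001, 0.0001, 0.0156, 0], [0.0001, 0.0001, 0.0156, 0]],
  ],
)

```text
time: 11.43
ee_pos: [0.4247, 0.1052, 0.002]
tcp_rot: [-180.0, -0.0, 168.9]
wrist_force: [0.9, -0.4, 0.4]
opening: 0.0802
grasp_force: 0.0
```

Request:
play_rows(
  steps=[
    [[0, 0, 0, 0], [0, 0, 0, 0], [0, 0, 0, 0], [0, 0, 0, 0], [0, 0, 0, 0]],
  ],
  gripper=0.03,
)

```text
time: 11.85
ee_pos: [0.4255, 0.1057, 0.0041]
tcp_rot: [180.0, 0.1, 169.0]
wrist_force: [-0.3, -0.5, 5.2]
opening: 0.0404
grasp_force: 51.0
```

Request:
play_rows(
  steps=[
    [[0, 0, 0, 0], [0, 0, 0, 0], [0, 0, 0, 0], [0, 0, 0, 0], [0, 0, 0, 0]],
  ],
)

```text
time: 12.27
ee_pos: [0.4255, 0.1057, 0.0041]
tcp_rot: [180.0, 0.1, 169.0]
wrist_force: [-0.5, -1.4, 6.9]
opening: 0.0404
grasp_force: 51.2
```

Request:
play_rows(
  steps=[
    [[0, 0, -0.01, 0], [0, 0, -0.02, 0], [0, 0, -0.03, 0], [0, 0, -0.03, 0], [0, 0, -0.04, 0]],
  ],
)

```text
time: 12.68
ee_pos: [0.4233, 0.1053, 0.1331]
tcp_rot: [-179.9, -0.2, 169.0]
wrist_force: [1.9, 1.3, -2.7]
opening: 0.0408
grasp_force: 51.0
```

```bash
sed -i 's/^D=.*/D={26:.052,34:.138,42:.2127,50:.2927}/' h.py
python3 - <<'E'
from h import *
p,y,o=pose();print(p,y,o["time"])
c=bot.camera("wrist");m=green(c);m[:,:180]=0;m[:,460:]=0
for b,st,ce in blobs(m,300): print(st,ce)
t=sad(42);plan(*t,.13,176.1,15)
E
```

```text
[0.42333692 0.10527679 0.13305204] 168.98442290898498 12.6833
[  264   234   117   176 17559] [321.0399795 324.6556182]
n 15 row [np.float64(-0.0078), np.float64(-0.0199), np.float64(0.0008), np.float64(-0.0083)]
```

Request:
play_rows(
  steps=[
    [[-0.0078, -0.0199, 0.0004, -0.0083], [-0.0078, -0.0199, 0.0004, -0.0083], [-0.0078, -0.0199, 0.0004, -0.0083], [-0.0078, -0.0199, 0.0004, -0.0083], [-0.0078, -0.0199, 0.0004, -0.0083]],
  ],
)

```text
time: 13.15
ee_pos: [0.4456, -0.0001, 0.1313]
tcp_rot: [180.0, 0.0, 171.4]
wrist_force: [0.8, 0.3, -2.2]
opening: 0.0405
grasp_force: 51.2
```

Request:
play_rows(
  steps=[
    [[-0.0078, -0.0199, 0.0004, -0.0083], [-0.0078, -0.0199, 0.0004, -0.0083], [-0.0078, -0.0199, 0.0004, -0.0083], [-0.0078, -0.0199, 0.0004, -0.0083], [-0.0078, -0.0199, 0.0004, -0.0083]],
  ],
)

```text
time: 13.57
ee_pos: [0.471, -0.1041, 0.1292]
tcp_rot: [-180.0, 0.0, 173.8]
wrist_force: [1.9, 0.5, -1.7]
opening: 0.0405
grasp_force: 51.2
```

Request:
play_rows(
  steps=[
    [[-0.0078, -0.0199, 0.0004, -0.0083], [-0.0078, -0.0199, 0.0004, -0.0083], [-0.0078, -0.0199, 0.0004, -0.0083], [-0.0078, -0.0199, 0.0004, -0.0083], [-0.0078, -0.0199, 0.0004, -0.0083]],
  ],
)

```text
time: 13.98
ee_pos: [0.5007, -0.2067, 0.1271]
tcp_rot: [180.0, -0.0, 176.1]
wrist_force: [1.7, -0.2, -2.7]
opening: 0.0405
grasp_force: 51.2
```

Request:
play_rows(
  steps=[
    [[0, 0, 0, 0], [0, 0, 0, 0], [0, 0, 0, 0], [0, 0, 0, 0], [0, 0, 0, 0]],
  ],
)

```text
time: 14.4
ee_pos: [0.5005, -0.2049, 0.1271]
tcp_rot: [180.0, 0.0, 176.2]
wrist_force: [0.3, 0.4, -1.8]
opening: 0.0406
grasp_force: 51.3
```

Run:
```python
from h import *
p,y,o=pose();print(p,y,rcw(p),o["time"])
t=sad(42);plan(*t,.039,176.1,10)
```

```text
[ 0.50053889 -0.20489368  0.12706525] 176.16831798690305 [-0.0008  0.2127] 14.4
n 10 row [np.float64(-0.0002), np.float64(-0.0), np.float64(0.0088), np.float64(0.0001)]
```

Request:
play_rows(
  steps=[
    [[-0.0004, 0, 0.015, 0], [-0.0004, 0, 0.015, 0], [-0.0004, 0, 0.015, 0], [-0.0004, 0, 0.015, 0], [-0.0004, 0, 0.01, 0]],
  ],
)

```text
time: 14.82
ee_pos: [0.5022, -0.205, 0.0556]
tcp_rot: [180.0, -0.1, 176.2]
wrist_force: [-0.6, -0.2, -2.3]
opening: 0.0401
grasp_force: 51.4
```

Request:
play_rows(
  steps=[
    [[0, 0, 0.008, 0], [0, 0, 0.005, 0], [0, 0, 0.003, 0], [0, 0, 0.002, 0], [0, 0, 0, 0]],
  ],
)

```text
time: 15.23
ee_pos: [0.5028, -0.2057, 0.0391]
tcp_rot: [180.0, 0.0, 176.1]
wrist_force: [-0.2, -0.1, -2.7]
opening: 0.0405
grasp_force: 51.6
```

Request:
play_rows(
  steps=[
    [[0, 0, 0.001, 0], [0, 0, 0, 0], [0, 0, 0.001, 0], [0, 0, 0, 0], [0, 0, 0, 0]],
  ],
)

```text
time: 15.65
ee_pos: [0.5032, -0.2056, 0.0384]
tcp_rot: [180.0, 0.1, 176.1]
wrist_force: [-3.3, 6.0, 9.5]
opening: 0.0405
grasp_force: 52.7
```

Request:
play_rows(
  steps=[
    [[0, 0.001, 0, 0], [0, 0, 0, 0], [0, 0.0005, 0.0005, 0], [0, 0, 0, 0], [0, 0, 0, 0]],
  ],
)

```text
time: 16.07
ee_pos: [0.5034, -0.2043, 0.0372]
tcp_rot: [-180.0, 0.1, 176.1]
wrist_force: [0.2, 3.0, 6.4]
opening: 0.0404
grasp_force: 52.0
```

Request:
play_rows(
  steps=[
    [[0, 0, 0, 0], [0, 0, 0, 0], [0, 0, 0, 0], [0, 0, 0, 0], [0, 0, 0, 0]],
  ],
  gripper=0.052,
)

```text
time: 16.48
ee_pos: [0.5026, -0.2044, 0.0361]
tcp_rot: [-180.0, -0.0, 176.1]
wrist_force: [-0.5, -0.2, -0.2]
opening: 0.0522
grasp_force: 0.0
```

Request:
play_rows(
  steps=[
    [[0, 0, -0.005, 0], [0, 0, -0.01, 0], [0, 0, -0.02, 0], [0, 0, -0.03, 0], [0, 0, -0.03, 0]],
  ],
)

```text
time: 16.9
ee_pos: [0.5022, -0.2041, 0.1328]
tcp_rot: [180.0, -0.0, 176.1]
wrist_force: [0.4, -0.5, -0.3]
opening: 0.0522
grasp_force: 0.0
```

Run:
```python
from h import *
p,y,o=pose();print(p,y,rcw(p),o["time"])
plan(.581,.114,.16,190.5,15)
```

```text
[ 0.50223552 -0.20413921  0.13276651] 176.11417150905558 [0.0008 0.2136] 16.9
n 15 row [np.float64(-0.0063), np.float64(0.021), np.float64(-0.0018), np.float64(-0.0167)]
```

Request:
play_rows(
  steps=[
    [[-0.0063, 0.021, -0.0018, -0.0167], [-0.0063, 0.021, -0.0018, -0.0167], [-0.0063, 0.021, -0.0018, -0.0167], [-0.0063, 0.021, -0.0018, -0.0167], [-0.0063, 0.021, -0.0018, -0.0167]],
  ],
  gripper=0.07,
)

```text
time: 17.32
ee_pos: [0.5382, -0.0996, 0.1416]
tcp_rot: [-180.0, 0.1, -179.1]
wrist_force: [-0.6, -0.7, 0.2]
opening: 0.0701
grasp_force: 0.0
```

Request:
play_rows(
  steps=[
    [[-0.0063, 0.021, -0.0018, -0.0167], [-0.0063, 0.021, -0.0018, -0.0167], [-0.0063, 0.021, -0.0018, -0.0167], [-0.0063, 0.021, -0.0018, -0.0167], [-0.0063, 0.021, -0.0018, -0.0167]],
  ],
)

```text
time: 17.73
ee_pos: [0.5644, 0.007, 0.1505]
tcp_rot: [-180.0, 0.1, -174.3]
wrist_force: [0.5, -0.5, -0.5]
opening: 0.0701
grasp_force: 0.0
```

Request:
play_rows(
  steps=[
    [[-0.0063, 0.021, -0.0018, -0.0167], [-0.0063, 0.021, -0.0018, -0.0167], [-0.0063, 0.021, -0.0018, -0.0167], [-0.0063, 0.021, -0.0018, -0.0167], [-0.0063, 0.021, -0.0018, -0.0167]],
  ],
)

```text
time: 18.15
ee_pos: [0.5816, 0.1152, 0.1595]
tcp_rot: [-180.0, 0.1, -169.5]
wrist_force: [0.8, -0.2, 0.4]
opening: 0.0701
grasp_force: 0.0
```

Request:
play_rows(
  steps=[
    [[0, 0, 0, 0], [0, 0, 0, 0], [0, 0, 0, 0], [0, 0, 0, 0], [0, 0, 0, 0]],
  ],
)

```text
time: 18.57
ee_pos: [0.5814, 0.1132, 0.1585]
tcp_rot: [-180.0, 0.0, -169.6]
wrist_force: [-0.5, -0.5, -0.4]
opening: 0.0699
grasp_force: 0.0
```

Run:
```python
from h import *
p,y,o=pose();print(p,y,o["time"])
wr(.017,None,"w4")
plan(.581,.114,.003,190.6,10)
c=bot.camera("top");m=green(c)
for b,st,ce in blobs(m,40):
    if 325<ce[0]<525 and ce[1]>200:
        cnt=cv2.findContours(b.astype("uint8"),0,2)[0][0]
        r=cv2.minAreaRect(onz(c,cnt[:,0],.054)[:,:2].astype("float32"));print(st,rcw(r[0]),r[1:])
```

```text
[0.58139695 0.11323739 0.15851379] -169.60268329662557 18.5667
[95. 93.] 2747 xy [ 0.5123 -0.0624] size [0.0405 0.0403] yaw 0.3
[322. 230.] 3157 xy [0.583  0.1154] size [0.0669 0.031 ] yaw 10.6
[552. 284.] 2418 xy [0.5928 0.3063] size [0.0295 0.0645] yaw 162.1
n 10 row [np.float64(0.0), np.float64(0.0001), np.float64(0.0155), np.float64(-0.0004)] 
[367 238  23  30 519] [0.001  0.2926] ((0.04540463536977768, 0.06722637265920639), 85.55389404296875)
[403 242  19  30 430] [0.0032 0.2134] ((0.037738557904958725, 0.06560821831226349), 85.2165756225586)
[345 244  16  16 189] [-0.007   0.3514] ((0.03456748649477959, 0.03512446582317352), 49.39116668701172)
```

Request:
play_rows(
  steps=[
    [[0, 0.0001, 0.0155, 0], [0, 0.0001, 0.0155, 0], [0, 0.0001, 0.0155, 0], [0, 0.0001, 0.0155, 0], [0, 0.0001, 0.0155, 0]],
  ],
)

```text
time: 19.08
ee_pos: [0.5813, 0.1141, 0.0802]
tcp_rot: [-180.0, 0.0, -169.6]
wrist_force: [0.1, -0.8, 0.0]
opening: 0.07
grasp_force: 0.0
```

Request:
play_rows(
  steps=[
    [[0, 0.0001, 0.0155, 0], [0, 0.0001, 0.0155, 0], [0, 0.0001, 0.0155, 0], [0, 0.0001, 0.0155, 0], [0, 0.0001, 0.0155, 0]],
  ],
)

```text
time: 19.5
ee_pos: [0.5812, 0.1146, 0.0026]
tcp_rot: [-180.0, 0.0, -169.6]
wrist_force: [0.5, 0.2, -0.2]
opening: 0.07
grasp_force: 0.0
```

Request:
play_rows(
  steps=[
    [[0, 0, 0, 0], [0, 0, 0, 0], [0, 0, 0, 0], [0, 0, 0, 0], [0, 0, 0, 0]],
  ],
  gripper=0.022,
)

```text
time: 19.92
ee_pos: [0.582, 0.1152, 0.0046]
tcp_rot: [-180.0, 0.1, -169.5]
wrist_force: [-1.0, 0.1, 2.8]
opening: 0.0322
grasp_force: 50.1
```

Request:
play_rows(
  steps=[
    [[0, 0, 0, 0], [0, 0, 0, 0], [0, 0, 0, 0], [0, 0, 0, 0], [0, 0, 0, 0]],
  ],
)

```text
time: 20.33
ee_pos: [0.582, 0.1152, 0.0045]
tcp_rot: [-180.0, 0.1, -169.5]
wrist_force: [0.4, -0.8, 7.0]
opening: 0.0327
grasp_force: 50.4
```

Request:
play_rows(
  steps=[
    [[0, 0, -0.01, 0], [0, 0, -0.02, 0], [0, 0, -0.03, 0], [0, 0, -0.03, 0], [0, 0, -0.04, 0]],
  ],
)

```text
time: 20.75
ee_pos: [0.5799, 0.1149, 0.1331]
tcp_rot: [-180.0, -0.2, -169.5]
wrist_force: [1.4, -0.1, -1.3]
opening: 0.0324
grasp_force: 49.9
```

Run:
```python
from h import *
p,y,o=pose();print(p,y,o["time"])
c=bot.camera("wrist");m=green(c);m[:,:180]=0;m[:,460:]=0
for b,st,ce in blobs(m,300): print(st,ce)
t=sad(34);print(t);plan(*t,.13,176.1,20)
```

```text
[0.57991589 0.11487142 0.13306723] -169.52981253581157 20.75
[  276   232    91   178 14025] [320.69518717 321.24270945]
[ 0.49727073 -0.2795866 ]
n 20 row [np.float64(0.0055), np.float64(-0.0195), np.float64(0.0007), np.float64(0.0125)]
```

Request:
play_rows(
  steps=[
    [[0.0055, -0.0195, 0.0003, 0.0125], [0.0055, -0.0195, 0.0003, 0.0125], [0.0055, -0.0195, 0.0003, 0.0125], [0.0055, -0.0195, 0.0003, 0.0125], [0.0055, -0.0195, 0.0003, 0.0125]],
  ],
)

```text
time: 21.22
ee_pos: [0.5691, 0.0136, 0.1321]
tcp_rot: [-180.0, -0.0, -173.1]
wrist_force: [-0.1, -0.4, -1.3]
opening: 0.0324
grasp_force: 50.1
```

Request:
play_rows(
  steps=[
    [[0.0055, -0.0195, 0.0003, 0.0125], [0.0055, -0.0195, 0.0003, 0.0125], [0.0055, -0.0195, 0.0003, 0.0125], [0.0055, -0.0195, 0.0003, 0.0125], [0.0055, -0.0195, 0.0003, 0.0125]],
  ],
)

```text
time: 21.63
ee_pos: [0.5509, -0.0861, 0.1306]
tcp_rot: [180.0, -0.0, -176.7]
wrist_force: [-0.7, -0.9, -1.7]
opening: 0.0323
grasp_force: 50.1
```

Request:
play_rows(
  steps=[
    [[0.0055, -0.0195, 0.0003, 0.0125], [0.0055, -0.0195, 0.0003, 0.0125], [0.0055, -0.0195, 0.0003, 0.0125], [0.0055, -0.0195, 0.0003, 0.0125], [0.0055, -0.0195, 0.0003, 0.0125]],
  ],
)

```text
time: 22.05
ee_pos: [0.5266, -0.1844, 0.1291]
tcp_rot: [180.0, 0.0, 179.7]
wrist_force: [-0.9, -0.2, -2.0]
opening: 0.0326
grasp_force: 50.1
```

Request:
play_rows(
  steps=[
    [[0.0055, -0.0195, 0.0003, 0.0125], [0.0055, -0.0195, 0.0003, 0.0125], [0.0055, -0.0195, 0.0003, 0.0125], [0.0055, -0.0195, 0.0003, 0.0125], [0.0055, -0.0195, 0.0003, 0.0125]],
  ],
)

```text
time: 22.47
ee_pos: [0.4961, -0.281, 0.1276]
tcp_rot: [180.0, 0.0, 176.1]
wrist_force: [0.3, 0.2, -1.6]
opening: 0.0323
grasp_force: 50.1
```

Request:
play_rows(
  steps=[
    [[0, 0, 0, 0], [0, 0, 0, 0], [0, 0, 0, 0], [0, 0, 0, 0], [0, 0, 0, 0]],
  ],
)

```text
time: 22.88
ee_pos: [0.4969, -0.2793, 0.1274]
tcp_rot: [180.0, 0.0, 176.2]
wrist_force: [-0.7, -0.3, -1.3]
opening: 0.0321
grasp_force: 50.1
```

```bash
sed -i 's/^D=.*/D={26:.053,34:.1385,42:.2127,50:.2927}/' h.py
python3 - <<'E'
from h import *
p,y,o=pose();print(p,y,rcw(p),o["time"])
t=sad(34);plan(*t,.044,176.1,10)
E
```

```text
[ 0.49691171 -0.27934266  0.12736553] 176.21020063267687 [0.0006 0.1382] 22.8833
n 10 row [np.float64(-0.0), np.float64(0.0), np.float64(0.0083), np.float64(0.0002)]
```

Request:
play_rows(
  steps=[
    [[0, 0.0002, 0.015, 0], [0, 0.0002, 0.015, 0], [0, 0.0002, 0.015, 0], [0, 0, 0.015, 0], [0, 0, 0.01, 0]],
  ],
)

```text
time: 23.3
ee_pos: [0.4965, -0.2786, 0.0558]
tcp_rot: [180.0, -0.1, 176.2]
wrist_force: [0.7, 0.8, -2.5]
opening: 0.0325
grasp_force: 50.1
```

Request:
play_rows(
  steps=[
    [[0, 0, 0.007, 0], [0, 0, 0.004, 0], [0, 0, 0.002, 0], [0, 0, 0.001, 0], [0, 0, 0, 0]],
  ],
)

```text
time: 23.72
ee_pos: [0.4969, -0.2796, 0.0438]
tcp_rot: [-180.0, 0.0, 176.1]
wrist_force: [-0.2, 0.1, -2.2]
opening: 0.0326
grasp_force: 50.1
```

Request:
play_rows(
  steps=[
    [[0, 0, 0.001, 0], [0, 0, 0, 0], [0, 0, 0, 0], [0, 0, 0, 0], [0, 0, 0, 0]],
  ],
)

```text
time: 24.13
ee_pos: [0.497, -0.2796, 0.0428]
tcp_rot: [-180.0, 0.1, 176.1]
wrist_force: [0.8, 0.7, 2.4]
opening: 0.0323
grasp_force: 50.4
```

Request:
play_rows(
  steps=[
    [[0, 0.0005, 0.0005, 0], [0, 0, 0, 0], [0, 0.0005, 0.0005, 0], [0, 0, 0, 0], [0, 0, 0, 0]],
  ],
)

```text
time: 24.55
ee_pos: [0.4969, -0.2784, 0.0416]
tcp_rot: [180.0, 0.0, 176.2]
wrist_force: [0.6, 1.4, 5.0]
opening: 0.032
grasp_force: 50.7
```

Request:
play_rows(
  steps=[
    [[0, 0, 0, 0], [0, 0, 0, 0], [0, 0, 0, 0], [0, 0, 0, 0], [0, 0, 0, 0]],
  ],
  gripper=0.044,
)

```text
time: 24.97
ee_pos: [0.4965, -0.2785, 0.041]
tcp_rot: [180.0, -0.0, 176.1]
wrist_force: [0.2, 0.8, 0.4]
opening: 0.0438
grasp_force: 0.0
```

Request:
play_rows(
  steps=[
    [[0, 0, -0.005, 0], [0, 0, -0.01, 0], [0, 0, -0.02, 0], [0, 0, -0.03, 0], [0, 0, -0.03, 0]],
  ],
)

```text
time: 25.38
ee_pos: [0.4963, -0.2783, 0.1378]
tcp_rot: [180.0, -0.0, 176.1]
wrist_force: [0.0, -0.9, -0.0]
opening: 0.044
grasp_force: 0.0
```

Run:
```python
from h import *
p,y,o=pose();print(p,y,rcw(p),o["time"])
plan(.592,.3065,.16,162.2,25)
```

```text
[ 0.49626309 -0.27826618  0.13777372] 176.14443825808684 [-1.000e-04  1.392e-01] 25.3833
n 25 row [np.float64(0.0005), np.float64(0.0238), np.float64(-0.0009), np.float64(0.0097)]
```

Request:
play_rows(
  steps=[
    [[0.0005, 0.0238, -0.0009, 0.0097], [0.0005, 0.0238, -0.0009, 0.0097], [0.0005, 0.0238, -0.0009, 0.0097], [0.0005, 0.0238, -0.0009, 0.0097], [0.0005, 0.0238, -0.0009, 0.0097]],
  ],
)

```text
time: 25.8
ee_pos: [0.5046, -0.1588, 0.1421]
tcp_rot: [-180.0, 0.1, 173.3]
wrist_force: [0.9, -1.2, -0.3]
opening: 0.0438
grasp_force: 0.0
```

Request:
play_rows(
  steps=[
    [[0.0005, 0.0238, -0.0009, 0.0097], [0.0005, 0.0238, -0.0009, 0.0097], [0.0005, 0.0238, -0.0009, 0.0097], [0.0005, 0.0238, -0.0009, 0.0097], [0.0005, 0.0238, -0.0009, 0.0097]],
  ],
)

```text
time: 26.22
ee_pos: [0.5182, -0.0404, 0.1466]
tcp_rot: [180.0, 0.1, 170.6]
wrist_force: [-0.3, 0.4, 0.1]
opening: 0.0442
grasp_force: 0.0
```

Request:
play_rows(
  steps=[
    [[0.0005, 0.0238, -0.0009, 0.0097], [0.0005, 0.0238, -0.0009, 0.0097], [0.0005, 0.0238, -0.0009, 0.0097], [0.0005, 0.0238, -0.0009, 0.0097], [0.0005, 0.0238, -0.0009, 0.0097]],
  ],
)

```text
time: 26.63
ee_pos: [0.5375, 0.0772, 0.1511]
tcp_rot: [180.0, 0.1, 167.8]
wrist_force: [0.6, 0.8, -0.3]
opening: 0.0437
grasp_force: 0.0
```

Request:
play_rows(
  steps=[
    [[0.0005, 0.0238, -0.0009, 0.0097], [0.0005, 0.0238, -0.0009, 0.0097], [0.0005, 0.0238, -0.0009, 0.0097], [0.0005, 0.0238, -0.0009, 0.0097], [0.0005, 0.0238, -0.0009, 0.0097]],
  ],
)

```text
time: 27.05
ee_pos: [0.5625, 0.1936, 0.1556]
tcp_rot: [180.0, 0.1, 165.0]
wrist_force: [-0.1, -0.4, -0.1]
opening: 0.044
grasp_force: 0.0
```

Request:
play_rows(
  steps=[
    [[0.0005, 0.0238, -0.0009, 0.0097], [0.0005, 0.0238, -0.0009, 0.0097], [0.0005, 0.0238, -0.0009, 0.0097], [0.0005, 0.0238, -0.0009, 0.0097], [0.0005, 0.0238, -0.0009, 0.0097]],
  ],
)

```text
time: 27.47
ee_pos: [0.5931, 0.3086, 0.16]
tcp_rot: [180.0, 0.0, 162.2]
wrist_force: [0.5, -1.4, 0.3]
opening: 0.0441
grasp_force: 0.0
```

Request:
play_rows(
  steps=[
    [[0, 0, 0, 0], [0, 0, 0, 0], [0, 0, 0, 0], [0, 0, 0, 0], [0, 0, 0, 0]],
  ],
)

```text
time: 27.88
ee_pos: [0.5929, 0.3065, 0.1594]
tcp_rot: [180.0, 0.0, 162.2]
wrist_force: [0.2, 0.2, -0.2]
opening: 0.0438
grasp_force: 0.0
```

Run:
```python
from h import *
p,y,o=pose();print(p,y,o["time"])
wr(.013,None,"w5")
plan(.592,.3065,.06,162.2,5)
c=bot.camera("top");m=green(c)
for b,st,ce in blobs(m,40):
    if 325<ce[0]<525 and ce[1]>200:
        cnt=cv2.findContours(b.astype("uint8"),0,2)[0][0]
        r=cv2.minAreaRect(onz(c,cnt[:,0],.054)[:,:2].astype("float32"));print(st,rcw(r[0]),r[1:])
```

```text
[0.59291017 0.30652981 0.15936479] 162.20376209432982 27.8833
[324. 228.] 2258 xy [0.595  0.3095] size [0.0227 0.0663] yaw 162.8
n 5 row [np.float64(0.0002), np.float64(-0.0001), np.float64(0.0199), np.float64(-0.0)] 
[367 237  23  30 515] [0.0029 0.2926] ((0.04523998498916626, 0.06754027307033539), 85.2507095336914)
[403 243  19  29 439] [0.0025 0.213 ] ((0.040008287876844406, 0.06654280424118042), 89.24530029296875)
[345 244  16  16 190] [-0.006   0.3528] ((0.03458058834075928, 0.03510691970586777), 49.18745040893555)
[436 248  16  29 351] [0.     0.1392] ((0.031033625826239586, 0.06506119668483734), 86.00409698486328)
```

View pics/w5.png

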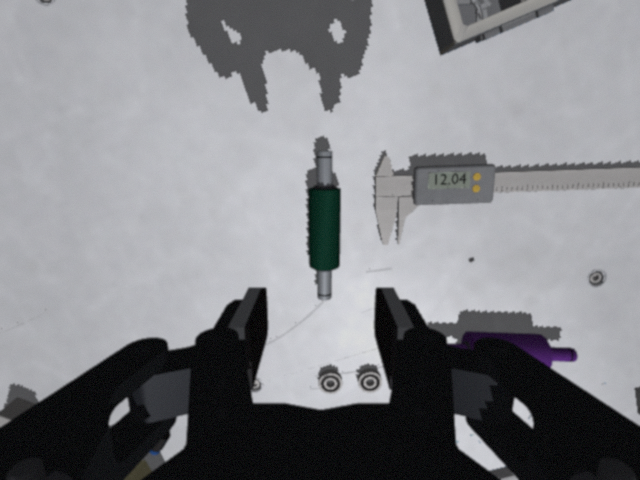

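The wrist view shows r26 at (324,228). The caliper jaw edge is at column 374, about 39 mm from the roller's axis, so I'm going down with a narrow 37 mm opening. Top measurements put r50, r42 and r34 in their saddles.

Request:
play_rows(
  steps=[
    [[0, 0.0002, 0.015, 0], [0, 0.0002, 0.015, 0], [0, 0.0002, 0.015, 0], [0, 0.0002, 0.015, 0], [0, 0.0002, 0.015, 0]],
  ],
  gripper=0.037,
)

```text
time: 28.4
ee_pos: [0.5932, 0.3078, 0.0833]
tcp_rot: [180.0, 0.0, 162.2]
wrist_force: [-0.1, 0.2, 0.3]
opening: 0.037
grasp_force: 0.0
```

Request:
play_rows(
  steps=[
    [[0, 0, 0, 0], [0, 0, 0, 0], [0, 0, 0, 0], [0, 0, 0, 0], [0, 0, 0, 0]],
  ],
)

```text
time: 28.82
ee_pos: [0.5937, 0.3085, 0.0851]
tcp_rot: [179.9, 0.1, 162.2]
wrist_force: [-0.4, 0.7, -0.3]
opening: 0.0368
grasp_force: 0.0
```

Run:
```python
from h import *
p,y,o=pose();print(p,y,o["time"],o["opening"])
wr(.013,None,"w6")
```

```text
[0.5937015  0.30846604 0.08509713] 162.24715033025083 28.8167 0.03681939866819091
[321. 255.] 4022 xy [0.5956 0.3094] size [0.0235 0.0674] yaw 162.2
```

View pics/w6.png

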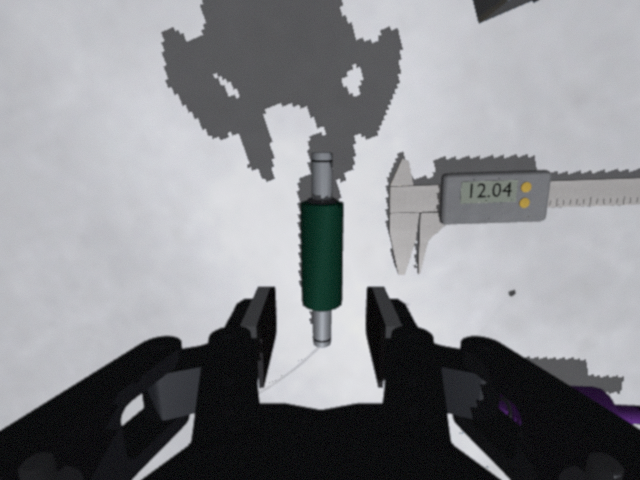

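r26 (321,255) is centred between the fingertips (275 and 367). The caliper jaw edge at column 388 is about 40 mm from the axis, which clears the fingers.

Request:
play_rows(
  steps=[
    [[0, 0, 0.015, 0], [0, 0, 0.015, 0], [0, 0, 0.015, 0], [0, 0, 0.015, 0], [0, 0, 0.01, 0]],
  ],
)

```text
time: 29.28
ee_pos: [0.5929, 0.3082, 0.0126]
tcp_rot: [-180.0, -0.0, 162.3]
wrist_force: [-0.8, 0.0, -0.4]
opening: 0.0371
grasp_force: 0.0
```

Request:
play_rows(
  steps=[
    [[0, 0, 0.006, 0], [0, 0, 0.003, 0], [0, 0, 0.002, 0], [0, 0, 0, 0], [0, 0, 0, 0]],
  ],
)

```text
time: 29.7
ee_pos: [0.5936, 0.3085, 0.0036]
tcp_rot: [180.0, 0.0, 162.3]
wrist_force: [0.8, -0.3, 0.1]
opening: 0.037
grasp_force: 0.0
```

Request:
play_rows(
  steps=[
    [[0, 0, 0, 0], [0, 0, 0, 0], [0, 0, 0, 0], [0, 0, 0, 0], [0, 0, 0, 0]],
  ],
  gripper=0.015,
)

```text
time: 30.12
ee_pos: [0.5937, 0.3085, 0.0038]
tcp_rot: [179.9, 0.1, 162.2]
wrist_force: [-0.4, -0.4, 4.9]
opening: 0.0244
grasp_force: 49.3
```

Request:
play_rows(
  steps=[
    [[0, 0, 0, 0], [0, 0, 0, 0], [0, 0, 0, 0], [0, 0, 0, 0], [0, 0, 0, 0]],
  ],
)

```text
time: 30.53
ee_pos: [0.5937, 0.3085, 0.0038]
tcp_rot: [179.9, 0.1, 162.2]
wrist_force: [0.1, -0.4, 6.3]
opening: 0.0243
grasp_force: 49.3
```

Request:
play_rows(
  steps=[
    [[0, 0, -0.005, 0], [0, 0, -0.01, 0], [0, 0, -0.01, 0], [0, 0, -0.01, 0], [0, 0, 0, 0]],
  ],
)

```text
time: 30.95
ee_pos: [0.5944, 0.3089, 0.0411]
tcp_rot: [179.8, 0.2, 162.2]
wrist_force: [0.4, -0.2, -1.2]
opening: 0.0244
grasp_force: 49.2
```

Run:
```python
from h import *
p,y,o=pose();print(p,y,o["time"],o["opening"],o["grasp_force"])
c=bot.camera("wrist");cv2.imwrite("pics/w7.png",c["img"])
```

```text
[0.59438132 0.30891404 0.04106201] 162.24880150117653 30.95 0.024389199892376506 49.2169725894928
```

View pics/w7.png

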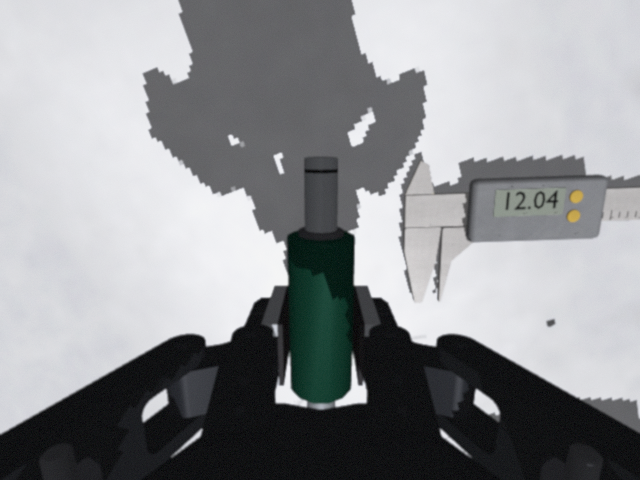

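r26 is held straight in the fingers (320,315) and the caliper hasn't moved. Now lifting it and carrying it to saddle 1.

Request:
play_rows(
  steps=[
    [[0, 0, -0.015, 0], [0, 0, -0.025, 0], [0, 0, -0.025, 0], [0, 0, -0.025, 0], [0, 0, 0, 0]],
  ],
)

```text
time: 31.42
ee_pos: [0.5947, 0.3091, 0.1334]
tcp_rot: [179.7, 0.3, 162.2]
wrist_force: [-0.5, 0.0, -0.7]
opening: 0.024
grasp_force: 49.3
```

Run:
```python
from h import *
p,y,o=pose();print(p,y,o["time"],o["opening"],o["grasp_force"])
t=sad(26);print(t);plan(*t,.13,176.1,30)
```

```text
[0.59474527 0.30911032 0.13337993] 162.2497762895354 31.4167 0.024036415990821132 49.25445377826691
[ 0.49149748 -0.36439031]
n 30 row [np.float64(-0.0009), np.float64(-0.0227), np.float64(0.0001), np.float64(-0.0081)]
```

Request:
play_rows(
  steps=[
    [[-0.0009, -0.0227, 0, -0.0081], [-0.0009, -0.0227, 0, -0.0081], [-0.0009, -0.0227, 0, -0.0081], [-0.0009, -0.0227, 0, -0.0081], [-0.0009, -0.0227, 0, -0.0081]],
  ],
)

```text
time: 31.83
ee_pos: [0.564, 0.1974, 0.1268]
tcp_rot: [-180.0, -0.0, 164.6]
wrist_force: [0.2, 0.1, -0.7]
opening: 0.0241
grasp_force: 49.3
```

Request:
play_rows(
  steps=[
    [[-0.0009, -0.0227, 0, -0.0081], [-0.0009, -0.0227, 0, -0.0081], [-0.0009, -0.0227, 0, -0.0081], [-0.0009, -0.0227, 0, -0.0081], [-0.0009, -0.0227, 0, -0.0081]],
  ],
)

```text
time: 32.25
ee_pos: [0.54, 0.0863, 0.127]
tcp_rot: [-180.0, -0.0, 166.9]
wrist_force: [0.5, -0.3, -1.4]
opening: 0.0244
grasp_force: 49.3
```

Request:
play_rows(
  steps=[
    [[-0.0009, -0.0227, 0, -0.0081], [-0.0009, -0.0227, 0, -0.0081], [-0.0009, -0.0227, 0, -0.0081], [-0.0009, -0.0227, 0, -0.0081], [-0.0009, -0.0227, 0, -0.0081]],
  ],
)

```text
time: 32.67
ee_pos: [0.5204, -0.0256, 0.1271]
tcp_rot: [-180.0, -0.0, 169.2]
wrist_force: [1.0, 0.7, -1.0]
opening: 0.0241
grasp_force: 49.3
```

Request:
play_rows(
  steps=[
    [[-0.0009, -0.0227, 0, -0.0081], [-0.0009, -0.0227, 0, -0.0081], [-0.0009, -0.0227, 0, -0.0081], [-0.0009, -0.0227, 0, -0.0081], [-0.0009, -0.0227, 0, -0.0081]],
  ],
)

```text
time: 33.08
ee_pos: [0.5055, -0.1382, 0.1271]
tcp_rot: [180.0, -0.0, 171.6]
wrist_force: [0.4, -0.3, -1.7]
opening: 0.0239
grasp_force: 49.3
```

Request:
play_rows(
  steps=[
    [[-0.0009, -0.0227, 0, -0.0081], [-0.0009, -0.0227, 0, -0.0081], [-0.0009, -0.0227, 0, -0.0081], [-0.0009, -0.0227, 0, -0.0081], [-0.0009, -0.0227, 0, -0.0081]],
  ],
)

```text
time: 33.5
ee_pos: [0.4951, -0.2512, 0.127]
tcp_rot: [180.0, -0.0, 173.9]
wrist_force: [0.5, -0.2, -0.6]
opening: 0.0243
grasp_force: 49.3
```

Request:
play_rows(
  steps=[
    [[-0.0009, -0.0227, 0, -0.0081], [-0.0009, -0.0227, 0, -0.0081], [-0.0009, -0.0227, 0, -0.0081], [-0.0009, -0.0227, 0, -0.0081], [-0.0009, -0.0227, 0, -0.0081]],
  ],
)

```text
time: 33.92
ee_pos: [0.4893, -0.3646, 0.1269]
tcp_rot: [180.0, -0.0, 176.2]
wrist_force: [0.8, -0.6, -1.6]
opening: 0.0243
grasp_force: 49.3
```

Request:
play_rows(
  steps=[
    [[0, 0, 0, 0], [0, 0, 0, 0], [0, 0, 0, 0], [0, 0, 0, 0], [0, 0, 0, 0]],
  ],
)

```text
time: 34.33
ee_pos: [0.4899, -0.3628, 0.1278]
tcp_rot: [180.0, 0.0, 176.2]
wrist_force: [-1.3, -0.3, -1.8]
opening: 0.0239
grasp_force: 49.5
```

Run:
```python
from h import *
p,y,o=pose();print(p,y,rcw(p),o["time"])
t=sad(26);plan(*t,.048,176.1,10)
```

```text
[ 0.48994425 -0.36283128  0.12781111] 176.22802317259556 [-0.0007  0.0544] 34.3333
n 10 row [np.float64(-0.0002), np.float64(-0.0001), np.float64(0.008), np.float64(0.0002)]
```

Request:
play_rows(
  steps=[
    [[-0.0004, -0.0002, 0.015, 0], [-0.0004, -0.0002, 0.015, 0], [-0.0004, -0.0002, 0.015, 0], [-0.0003, 0, 0.012, 0], [0, 0, 0.01, 0]],
  ],
)

```text
time: 34.75
ee_pos: [0.4912, -0.3637, 0.0598]
tcp_rot: [180.0, -0.0, 176.2]
wrist_force: [-0.3, 0.1, -1.5]
opening: 0.0244
grasp_force: 49.5
```

Request:
play_rows(
  steps=[
    [[0, 0, 0.007, 0], [0, 0, 0.004, 0], [0, 0, 0.002, 0], [0, 0, 0.001, 0], [0, 0, 0, 0]],
  ],
)

```text
time: 35.17
ee_pos: [0.4914, -0.3645, 0.0472]
tcp_rot: [-180.0, 0.0, 176.2]
wrist_force: [-0.0, 0.1, -1.2]
opening: 0.0243
grasp_force: 49.5
```

Request:
play_rows(
  steps=[
    [[0, 0, 0.001, 0], [0, 0, 0, 0], [0, 0, 0, 0], [0, 0, 0, 0], [0, 0, 0, 0]],
  ],
)

```text
time: 35.58
ee_pos: [0.4916, -0.3645, 0.0468]
tcp_rot: [-180.0, 0.1, 176.2]
wrist_force: [-1.6, 2.1, 6.4]
opening: 0.0243
grasp_force: 50.1
```

Contact is about 2 mm high with a +y push, so I'll shift +y and lower.

Request:
play_rows(
  steps=[
    [[0, 0.001, 0, 0], [0, 0, 0, 0], [0, 0.0005, 0.0005, 0], [0, 0, 0, 0], [0, 0, 0, 0]],
  ],
)

```text
time: 36.0
ee_pos: [0.4914, -0.3628, 0.0452]
tcp_rot: [180.0, 0.0, 176.2]
wrist_force: [0.3, 1.0, 0.8]
opening: 0.0241
grasp_force: 49.7
```

Request:
play_rows(
  steps=[
    [[0, 0, 0.0005, 0], [0, 0, 0, 0], [0, 0, 0.0005, 0], [0, 0, 0, 0], [0, 0, 0, 0]],
  ],
)

```text
time: 36.42
ee_pos: [0.4915, -0.3628, 0.0451]
tcp_rot: [-180.0, 0.0, 176.2]
wrist_force: [-1.8, 3.5, 7.9]
opening: 0.0244
grasp_force: 50.5
```

Request:
play_rows(
  steps=[
    [[0, 0, 0, 0], [0, 0, 0, 0], [0, 0, 0, 0], [0, 0, 0, 0], [0, 0, 0, 0]],
  ],
  gripper=0.038,
)

```text
time: 36.83
ee_pos: [0.4912, -0.3629, 0.044]
tcp_rot: [180.0, -0.0, 176.2]
wrist_force: [-0.4, 0.2, -0.4]
opening: 0.0377
grasp_force: 0.0
```

Request:
play_rows(
  steps=[
    [[0, 0, -0.005, 0], [0, 0, -0.01, 0], [0, 0, -0.02, 0], [0, 0, -0.03, 0], [0, 0, -0.03, 0]],
  ],
)

```text
time: 37.25
ee_pos: [0.4909, -0.3626, 0.1407]
tcp_rot: [180.0, -0.0, 176.2]
wrist_force: [0.0, -0.4, 0.6]
opening: 0.0378
grasp_force: 0.0
```

Request:
play_rows(
  steps=[
    [[0.04, 0, -0.03, 0], [0.04, 0, -0.03, 0], [0.04, 0, 0, 0], [0.02, 0, 0, 0], [0, 0, 0, 0]],
  ],
)

```text
time: 37.67
ee_pos: [0.3621, -0.3544, 0.1919]
tcp_rot: [-179.9, 0.1, 176.1]
wrist_force: [-0.8, 0.7, 0.2]
opening: 0.038
grasp_force: 0.0
```

Request:
play_rows(
  steps=[
    [[0, 0, 0, 0], [0, 0, 0, 0], [0, 0, 0, 0], [0, 0, 0, 0], [0, 0, 0, 0]],
  ],
)

```text
time: 38.08
ee_pos: [0.3656, -0.3543, 0.1889]
tcp_rot: [180.0, -0.0, 176.2]
wrist_force: [0.1, -0.3, 0.0]
opening: 0.0381
grasp_force: 0.0
```

Run:
```python
from h import *
c=bot.camera("top");m=green(c)
for b,st,ce in blobs(m,40):
    if 325<ce[0]<525 and ce[1]>200:
        cnt=cv2.findContours(b.astype("uint8"),0,2)[0][0]
        r=cv2.minAreaRect(onz(c,cnt[:,0],.054)[:,:2].astype("float32"));print(st,rcw(r[0]),r[1:])
s=bot.camera("scene")
a=cv2.resize(c["img"][215:315,325:525],None,fx=3,fy=3,interpolation=cv2.INTER_CUBIC)
b=cv2.resize(s["img"][250:390,280:440],(600,300*140*2//160),interpolation=cv2.INTER_CUBIC)[:,:]
b=cv2.resize(b,(340,298));b=cv2.copyMakeBorder(b,0,0,0,260,cv2.BORDER_CONSTANT)
cv2.imwrite("pics/fin.png",np.vstack([a[:300],b]))
```

```text
[367 237  23  31 520] [0.0016 0.2925] ((0.04522458463907242, 0.06761009991168976), 85.6084976196289)
[403 242  19  30 437] [0.0033 0.2133] ((0.03830546513199806, 0.06579165160655975), 86.20452880859375)
[345 245  16  15 188] [-0.007   0.3514] ((0.032988566905260086, 0.03508703038096428), 4.405465126037598)
[436 248  16  29 344] [0.0002 0.1393] ((0.030174879357218742, 0.06494978070259094), 85.38965606689453)
[474 254  12  28 260] [-0.0002  0.0543] ((0.023584211245179176, 0.06532765924930573), 87.11250305175781)
```

View pics/fin.png

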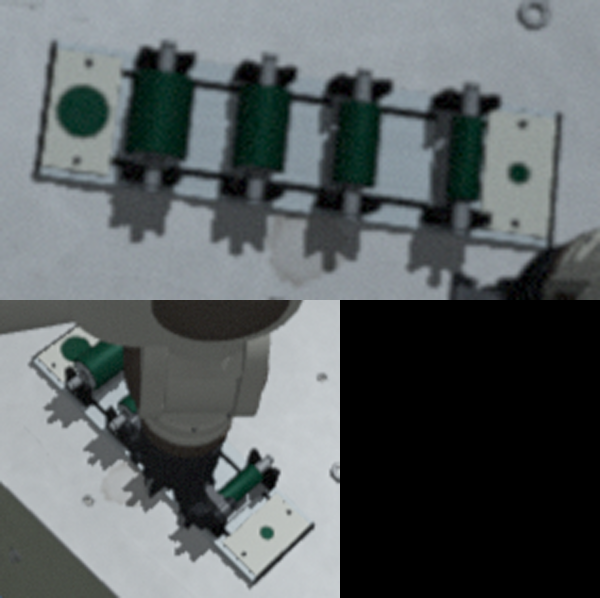

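All four rollers lie in their saddles, in order from thick (160,115) to thin (467,158), with shaft ends in both Vs, and the gripper is clear of them.

```bash
python3 -c "
from workcell import bot
print(bot.job_done())"
```

```text
the job is handed in; nothing more can be done
None
```

The job is handed in at about 38 s of the 128 s limit: the final camera check showed all four green rollers in their saddles in order, thinnest at the small disc, with the caliper and the purple look-alike left alone; the hand-in returned no verdict.

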